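# Put the thickness gauge's kit away in its tray

## Task

Put the thickness gauge's kit away in the grey tray: the three round presser feet with knobs, each in the round cup of its size (the largest foot in the largest cup, the smallest in the smallest), and the oblong steel setting block standing in the oblong pocket. Set each one down upright and flat on the tray's floor rather than dropping it, and leave the square-plated foot and the steel ring without a knob lying where they are, since they belong to other instruments.

Things in the scene. Friction and masses are not known exactly. Their poses are not given: they have to be found in the camera images.
- foot_large: The large round presser foot: loose, a flat steel disc 58 mm in diameter and 14 mm thick with an upright cylindrical dark steel knob, 20 mm diameter, on its centre from 14 to 50 mm above the underside (a good place to grip from above, any yaw); about 300 g. Origin: centre of the underside, z up.
- foot_medium: The medium round presser foot: loose, a flat steel disc 44 mm in diameter and 14 mm thick with an upright cylindrical dark steel knob, 20 mm diameter, on its centre from 14 to 50 mm above the underside (a good place to grip from above, any yaw); about 190 g. Origin: centre of the underside, z up.
- foot_small: The small round presser foot: loose, a flat steel disc 30 mm in diameter and 14 mm thick with an upright cylindrical dark steel knob, 20 mm diameter, on its centre from 14 to 50 mm above the underside (a good place to grip from above, any yaw); about 100 g. Origin: centre of the underside, z up.
- block: The setting block: loose, an oblong block of steel standing on its 50 x 24 mm face, 50 mm long (its x axis), 24 mm wide (its y axis), 40 mm high, two small dark spots on top; about 350 g. Grip it from above across the 24 mm. Origin: centre of the underside, z up.
- cup_large: The large round cup in the grey tray: a fixed white ring, inner diameter 74 mm, wall 3 mm, 8 mm high, on the tray's floor (5 mm above the table), which is its bottom. Origin: its centre at the level of the tray's floor, z up; a foot lying in it has its origin at this height.
- cup_medium: The medium round cup in the grey tray: a fixed white ring, inner diameter 60 mm, wall 3 mm, 8 mm high, on the tray's floor (5 mm above the table), which is its bottom. Origin: its centre at the level of the tray's floor, z up; a foot lying in it has its origin at this height.
- cup_small: The small round cup in the grey tray: a fixed white ring, inner diameter 46 mm, wall 3 mm, 8 mm high, on the tray's floor (5 mm above the table), which is its bottom. Origin: its centre at the level of the tray's floor, z up; a foot lying in it has its origin at this height.
- pocket: The oblong pocket: a fixed white frame, inside 66 (x axis) by 40 mm (y axis), walls 3 mm thick, 8 mm high, on the tray's floor (5 mm above the table). Origin: its centre at floor level, z up; the block goes in long side along x, either way round. The fixed tray: 178 x 178 mm, rim 16 mm above the table, its four nests two by two in any arrangement, 82 mm apart.
- square_foot: Look-alike, to be left alone: a foot with a square steel plate, 44 x 44 x 14 mm, and the same knob as the round feet, its top 50 mm up; loose, about 220 g. Origin: centre of the underside.
- ring_weight: Look-alike, to be left alone: a loose flat steel ring with no knob, outer diameter 58 mm, hole 22 mm, 14 mm thick. Origin: centre of the underside. (Unlisted clutter lies among the things: a cardboard ring, a tin and a rubber pad, each at most 15 mm high and 55 mm wide; a white balance 42 mm high stands on the side opposite the tray.)
Mind the look-alikes: they are no part of the job. What is shaped like the foot_medium but purple or red is not meant. What is shaped like the block but pink is not meant.

How it is judged:
At the end, for the whole second after the job is handed in: Each foot lies in the cup of its size (centres within 11 mm) and the block stands in the pocket (within 13.5 mm), each on the tray floor (within 4 mm), upright within 0.1 rad, at rest; the square foot and ring weight are within 30 mm of where they lay (horizontal distance between foot_large and cup_large below 0.011 m and z of foot_large in the frame of cup_large between -0.004 and 0.004 m and angle between each of foot_large, foot_medium, foot_small, block's own z axis and vertical below 0.1 rad and linear speed of each of foot_large, foot_medium, foot_small, block below 0.02 m/s and angular speed of each of foot_large, foot_medium, foot_small, block below 0.2 rad/s and horizontal distance between foot_medium and cup_medium below 0.011 m and z of foot_medium in the frame of cup_medium between -0.004 and 0.004 m and horizontal distance between foot_small and cup_small below 0.011 m and z of foot_small in the frame of cup_small between -0.004 and 0.004 m and horizontal distance between block and pocket below 0.0135 m and z of block in the frame of pocket between -0.004 and 0.004 m and distance of each of square_foot, ring_weight from where it was at the start of the episode below 0.03 m); the robot touches nothing.
It fails at once if a look-alike (square foot or ring weight) is shifted by more than 30 mm (distance of any of square_foot, ring_weight from where it was at the start of the episode above 0.03 m).
It fails at once if a foot or the block is dropped: it falls free, touching nothing, faster than 0.6 m/s (a fall of about 20 mm) ((contact force between foot_large and anything else below 0.02 N and linear speed of foot_large above 0.6 m/s) or (contact force between foot_medium and anything else below 0.02 N and linear speed of foot_medium above 0.6 m/s) or (contact force between foot_small and anything else below 0.02 N and linear speed of foot_small above 0.6 m/s) or (contact force between block and anything else below 0.02 N and linear speed of block above 0.6 m/s)).
It also fails if it takes over 101 s, if anything falls off the work surface, if the arm or the gripper's body presses on something with over 40 N, if the wrist force passes 120 N, or if a joint passes its speed limit or range.

## Robot

A 7-joint arm with a two-finger parallel gripper is mounted at the origin on the work surface. World frame = base frame: x ahead of the robot, y to its left, z up, the work surface at z = 0. Lengths are in m, angles in rad, forces in N, time in s.
With the tool pointing down it reaches from about 0.425 to 1.025 m from the base axis. Payload 3.6 kg.
Tool frame: the origin (TCP) lies midway between the tips of the shut fingers; the grasp point (between the pads) lies 19 mm behind it (ctrl.tcp_to_grasp is the distance from the TCP to the grasp point, in m); z points along the fingers, y is the direction in which the jaws open and shut (so a half turn about z gives the same grasp; the last joint's range is limited). The gripper opens to 85 mm and grips with 20 to 120 N. Pads are 22 mm wide; open, the fingers measure 114 mm over their backs; the gripper's body (76 mm by 85 mm) begins 54 mm behind the grasp point. The pads swing forward as they close: fully open they stand 13 mm farther back than shut.
Start: joints at [1.054, 0.591, 0.048, 1.609, -0.033, 0.943, -0.034], TCP at [0.297, -0.661, 0.231] pointing down, gripper open.
Joint ranges: [-2.69, 2.69], [-0.47, 2.24], [-1.27, 1.36], [0.19, 2.51], [-1.53, 4.68], [0.08, 2.07], [-3.09, 3.09]. Speed limits (rad/s): [2.57, 2.57, 3.14, 3.14, 3.14, 3.14, 3.14].

## Interface

Orientations are given as a unit quaternion [x, y, z, w].
In Python, from bench import ctrl, effector, planner, imaging, job gives the robot as it stands. Calls block until the motion is done:
- ctrl.move_pose(position, orientation): joint-space move of the TCP to a pose.
- ctrl.move_linear(position, v=0.15, rotation=None, guard=None): straight line of the TCP; rotation=None keeps the orientation; v is the mean speed in m/s. With guard (N) it stops when the force on the tool has changed by that much, and returns True; else False.
- ctrl.movej(angles): joint-space move.
- effector.move_gripper(opening): opening from 0.0 (shut) to 1.0 (fully open); the grip force is fixed at half the most; returns when the fingers have stopped.
- ctrl.hold(seconds).
- planner.ik(position, orientation): joint angles nearest the present ones, or None.
- ctrl.read_state(): the state.
- imaging.grab_frame(name): name is "side" or "top"; returns a dict with "image" (384x512x3 uint8, red, green, blue), "fov_y" (degrees; the focal length in pixels is half the picture's height over the tangent of half this angle, whatever the lens; pixels are square), "cx", "cy" (the principal point, pixels), "position" and "attitude" of the camera in the world. Camera axes: x right, y up, looking along -z (the intrinsics and any distortion apply to the point x, -y, -z); pixel columns grow to the right and rows downward; lengths in m; the calibration is good to about 2 mm. A picture is of the moment at which its call begins. There is no depth.
A pose or a line that the arm cannot do raises ctrl.MotionError and nothing moves.
- job.hand_in(): hands the job in, once; it reports no verdict.
The state is a dict: "time": time; "qpos": joint angles; "joint_vel": joint speeds; "tau": joint torques, N m; "tcp_pos": TCP position; "orientation": TCP orientation; "force": force on the tool from outside, world axes, zero at the start; "ft_torque": the same for the moment, N m; "grip_width": opening from 0.0 (shut) to 1.0 (fully open).
Only numpy, scipy, OpenCV 4.12 (cv2) and the standard library are available. Lean on these libraries where they do the work, as an engineer would, in place of code of your own. Each camera call takes 0.05 s, during which the arm holds its last target.

## Working session

There is one attempt and no reset: what is moved stays moved. The work goes in short steps, each a Python script; the robot and the scene stay as the last script left them, time stands still between calls to the robot, and variables do not carry over. Pictures are saved under pics/ and viewed, and the job is handed in when it is done.

```bash
ls; mkdir -p pics
python3 - <<'E'
from bench import ctrl, effector, planner, imaging, job
import cv2,numpy as np
for n in("top","side"):
    f=imaging.grab_frame(n)
    cv2.imwrite(f"pics/{n}0.png",f["image"][:,:,::-1])
    print({k:v for k,v in f.items() if k!="image"})
s=ctrl.read_state();print(s["time"],s["tcp_pos"],s["orientation"],s["force"])
E
```

```text
pics
{'fov_y': 53.24637485841833, 'cx': 256.8966143488349, 'cy': 191.15489887450772, 'position': array([ 0.34537319, -0.02256502,  1.1179312 ]), 'attitude': array([ 0.07226917, -0.05256827, -0.70099251,  0.70754735])}
{'fov_y': 56.1318380372014, 'cx': 259.28138292279385, 'cy': 193.90764954782986, 'position': array([-0.10186098, -0.70313632,  0.54036137]), 'attitude': array([ 0.48553246, -0.18739931, -0.2999786 ,  0.79947018])}
0.1 [ 0.29716878 -0.66047173  0.23026525] [ 9.77726552e-01  2.09880392e-01 -2.75831412e-04 -9.66461101e-04] [ 0.18033237 -0.14851044 -1.21951815]
```

View pics/top0.png

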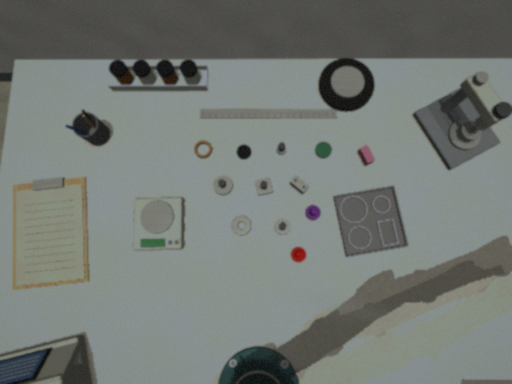

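View pics/side0.png

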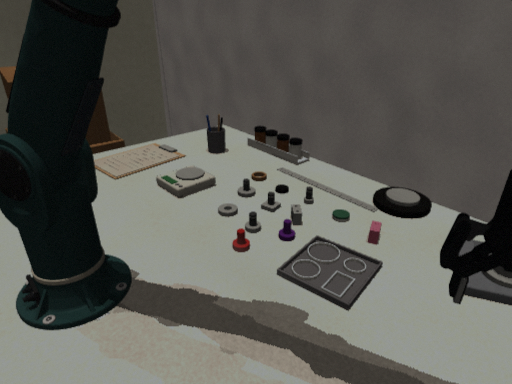

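```bash
cat > h.py <<'E'
from bench import ctrl, effector, planner, imaging, job
import cv2,numpy as np
from scipy.spatial.transform import Rotation as R
def cam(f):
    F=f["image"].shape[0]/2/np.tan(np.radians(f["fov_y"]/2)); return F,f["cx"],f["cy"],np.array(f["position"]),R.from_quat(f["attitude"]).as_matrix()
def ray(f,u,v):
    F,cx,cy,p,M=cam(f); d=M@np.array([(u-cx)/F,-(v-cy)/F,-1]); return p,d
def onz(f,u,v,z):
    p,d=ray(f,u,v); return p+d*(z-p[2])/d[2]
def proj(f,P):
    F,cx,cy,p,M=cam(f); q=M.T@(np.array(P)-p); return cx+F*q[0]/-q[2], cy-F*q[1]/-q[2]
def crop(f,x0,y0,x1,y1,s,name):
    im=cv2.resize(f["image"][y0:y1,x0:x1,::-1],None,fx=s,fy=s,interpolation=cv2.INTER_CUBIC); cv2.imwrite(name,im)
E
python3 - <<'E'
from h import *
import pickle
fs={}
for n in("top","side"):
    fs[n]=imaging.grab_frame(n)
pickle.dump(fs,open("fs.pkl","wb"))
crop(fs["top"],190,130,420,265,3.4,"pics/topz.png")
crop(fs["side"],210,160,400,310,4,"pics/sidez.png")
t=fs["top"]
print(proj(t,[0,0,0]),proj(fs["side"],[0,0,0]), proj(fs["side"],[.2972,-.6605,.23]),proj(t,[.2972,-.6605,.23]))
E
```

```text
(np.float64(258.1906881631243), np.float64(388.75496426171026)) (np.float64(76.43209994647964), np.float64(289.1394107338442)) (np.float64(497.1384044142379), np.float64(319.9108304384502)) (np.float64(555.7954375735205), np.float64(285.20420766134674))
```

View pics/topz.png

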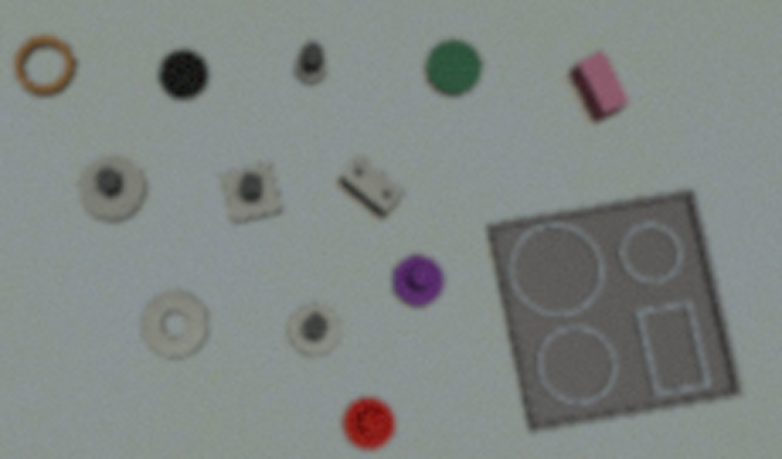

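View pics/sidez.png

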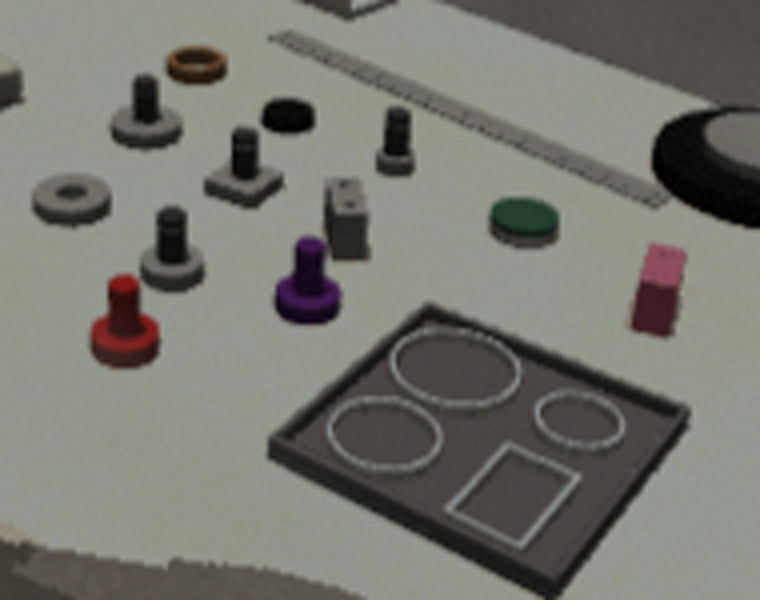

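```bash
cat > m.py <<'E'
from h import *
import pickle
fs=pickle.load(open("fs.pkl","rb"))
t,s=fs["top"],fs["side"]
def comps(f,x0,y0,x1,y1,thr,name):
    im=f["image"].astype(float)
    bg=cv2.medianBlur(f["image"],0x5f).astype(float)
    d=np.abs(im-bg).max(2); d=cv2.GaussianBlur(d,(0,0),.6)
    m=(d>thr).astype(np.uint8); 
    k=np.zeros_like(m);k[y0:y1,x0:x1]=m[y0:y1,x0:x1]
    cv2.imwrite(name,cv2.resize(k[y0:y1,x0:x1]*255,None,fx=3,fy=3,interpolation=0))
    n,l,st,c=cv2.connectedComponentsWithStats(k)
    for i in range(1,n):
        if st[i,4]>25: print(i,st[i].tolist(),c[i].round(1))
comps(t,190,130,420,265,14,"pics/mt.png")
# dark knobs
for f,n in((t,"top"),(s,"side")):
    g=f["image"].max(2); 
    m=((g<(95 if n=="top" else 75))).astype(np.uint8)
    nn,l,st,c=cv2.connectedComponentsWithStats(m)
    print(n)
    for i in range(1,nn):
        x,y=c[i]
        if 8<st[i,4]<8000 and 190<x<410 and 130<y<310: print(st[i].tolist(),c[i].round(1))
E
python3 m.py
```

```text
1 [193, 139, 21, 20, 259] [202.8 148.6]
2 [276, 141, 11, 15, 121] [280.9 148.4]
3 [314, 141, 19, 18, 276] [322.8 149.5]
4 [236, 143, 17, 17, 220] [243.6 151.4]
5 [356, 145, 19, 22, 283] [365.1 155.4]
6 [213, 176, 21, 20, 333] [223.  185.4]
7 [289, 176, 20, 19, 225] [298.3 185.4]
8 [255, 178, 19, 18, 253] [263.7 186.8]
9 [332, 185, 88, 80, 4865] [373.3 226.6]
10 [304, 204, 18, 17, 233] [312.4 212.1]
11 [232, 215, 20, 21, 257] [241.1 224.4]
12 [274, 219, 15, 16, 162] [281.  226.4]
14 [290, 246, 17, 17, 243] [298. 254.]
top
[196, 143, 8, 6, 14] [198.9 144.6]
[278, 143, 7, 10, 60] [280.9 147.6]
[316, 142, 15, 16, 183] [322.8 149.7]
[237, 145, 14, 14, 164] [243.5 151.5]
[358, 150, 12, 16, 67] [362.4 157.6]
[218, 179, 8, 9, 56] [221.7 183.2]
[260, 181, 7, 9, 50] [263.3 185. ]
[290, 183, 14, 11, 37] [296.4 188.1]
[334, 186, 73, 70, 1662] [372.5 220. ]
[342, 197, 24, 24, 394] [354.  208.2]
[375, 197, 14, 14, 148] [381.5 203.8]
[309, 208, 7, 8, 28] [311.1 212.2]
[381, 221, 16, 23, 246] [388.3 232. ]
[279, 222, 7, 8, 43] [282.  225.8]
[351, 228, 19, 18, 203] [360.3 236.6]
side
[205, 114, 21, 4
[... 317 characters left out ...]
04, 187, 9, 17, 108] [308.5 195.7]
[238, 192, 17, 5, 56] [246.1 194.3]
[268, 192, 7, 13, 76] [270.6 198.3]
[261, 205, 20, 7, 64] [270.6 208. ]
[224, 206, 8, 4, 25] [227.4 207.6]
[282, 208, 20, 27, 228] [291.6 223. ]
[219, 210, 19, 7, 62] [228.1 213.3]
[333, 210, 16, 12, 164] [340.5 215.5]
[249, 212, 9, 14, 102] [252.4 218.9]
[245, 227, 16, 6, 61] [252.7 229.7]
[368, 231, 11, 13, 116] [373.2 237. ]
[237, 232, 9, 12, 86] [240.9 238.1]
[279, 233, 16, 8, 72] [286.3 237.5]
[277, 236, 105, 74, 2302] [332.9 274.4]
[309, 243, 30, 17, 348] [323.3 251.1]
[233, 245, 17, 7, 61] [241.3 248.7]
[345, 259, 19, 11, 141] [354.1 264.1]
[293, 261, 26, 15, 264] [305.6 267.7]
[324, 273, 28, 21, 292] [337.6 282.7]
```

```bash
cat > tri.py <<'E'
from m import *
def tri(a,b):
    p,d=ray(t,*a);q,e=ray(s,*b);d/=np.linalg.norm(d);e/=np.linalg.norm(e)
    k=np.linalg.lstsq(np.c_[d,-e],q-p,rcond=None)[0]
    A=p+k[0]*d;B=q+k[1]*e; return ((A+B)/2).round(4),np.linalg.norm(A-B).round(4)
for n,a,b in [("small",(280.9,147.6),(308.5,195.7)),("large",(221.7,183.2),(245.8,184.9)),("sq",(263.3,185),(270.6,198.3)),("med",(282,225.8),(252.4,218.9)),
 ("cupL",(354,208.2),(323.3,251.1)),("cupS",(381.5,203.8),(354.1,264.1)),("cupM",(360.3,236.6),(305.6,267.7)),("pocket",(388.3,232),(337.6,282.7)),("ring",(241.1,224.4),(227.8,209.5)),("black",(243.5,151.5),(281.6,188.6))]:
    print(n,*tri(a,b), onz(t,*a,.005).round(4),onz(t,*a,.04).round(4), onz(s,*b,.005).round(4))
E
python3 tri.py | tail -10
```

```text
small [ 0.6734 -0.0611  0.0224] 0.0023 [ 0.6777 -0.0609  0.005 ] [ 0.6673 -0.0597  0.04  ] [ 0.7007 -0.04    0.005 ]
large [0.5628 0.1109 0.0312] 0.0016 [0.5674 0.1146 0.005 ] [0.5604 0.1103 0.04  ] [0.5978 0.1525 0.005 ]
sq [ 0.5586 -0.0103  0.0324] 0.003 [ 0.5627 -0.009   0.005 ] [ 0.5559 -0.0094  0.04  ] [0.5957 0.0263 0.005 ]
med [ 0.4412 -0.064   0.0313] 0.0024 [ 0.4425 -0.0643  0.005 ] [ 0.4395 -0.063   0.04  ] [ 0.4704 -0.0317  0.005 ]
cupL [ 0.4942 -0.2712  0.0141] 0.0006 [ 0.4957 -0.2735  0.005 ] [ 0.4909 -0.2656  0.04  ] [ 0.5042 -0.2636  0.005 ]
cupS [ 0.508  -0.3507  0.0147] 0.0005 [ 0.5092 -0.3534  0.005 ] [ 0.5041 -0.343   0.04  ] [ 0.5194 -0.3444  0.005 ]
cupM [ 0.4129 -0.2863  0.015 ] 0.0002 [ 0.4136 -0.2887  0.005 ] [ 0.4115 -0.2804  0.04  ] [ 0.4227 -0.2783  0.005 ]
pocket [ 0.4269 -0.3659  0.0154] 0.0002 [ 0.4276 -0.369   0.005 ] [ 0.425  -0.3582  0.04  ] [ 0.4375 -0.3592  0.005 ]
ring [0.446  0.0539 0.0078] 0.0019 [0.4455 0.0546 0.005 ] [0.4423 0.0522 0.04  ] [0.4497 0.0573 0.005 ]
black [0.6658 0.0503 0.0074] 0.0033 [0.6651 0.0515 0.005 ] [0.6551 0.0492 0.04  ] [0.6708 0.053  0.005 ]
```

```bash
python3 - <<'E' | tail -40
from tri import *
g=cv2.GaussianBlur(cv2.cvtColor(t["image"],cv2.COLOR_RGB2GRAY),(0,0),1).astype(float)
pts=[]
for x in list(range(20,110,15))+list(range(210,320,15))+list(range(380,510,15)):
    c=g[45:75,x]; d=np.diff(c); i=d[1:-1].argmax()+1
    o=(d[i-1]-d[i+1])/(2*(d[i-1]-2*d[i]+d[i+1]))
    pts.append((x,45+i+.5+o))
p=np.array(pts);k=np.polyfit(p[:,0],p[:,1],1)
print(np.c_[p[:,0],(p[:,1]-np.polyval(k,p[:,0]))].round(2).tolist())
crop(t,300,130,420,265,5,"pics/trayz.png")
# tray inner via rotated rect
E
```

```text
side
[205, 114, 21, 40, 550] [215.4 136.1]
[248, 125, 62, 40, 1246] [278.  143.7]
[398, 136, 8, 7, 15] [401.3 139.3]
[254, 173, 11, 3, 30] [258.5 174. ]
[176, 174, 28, 6, 46] [190.7 177.6]
[252, 176, 14, 5, 44] [258.7 178.3]
[243, 179, 8, 12, 73] [245.8 184.9]
[275, 185, 14, 8, 96] [281.6 188.6]
[373, 185, 60, 33, 1090] [401.9 204.3]
[304, 187, 9, 17, 108] [308.5 195.7]
[238, 192, 17, 5, 56] [246.1 194.3]
[268, 192, 7, 13, 76] [270.6 198.3]
[261, 205, 20, 7, 64] [270.6 208. ]
[224, 206, 8, 4, 25] [227.4 207.6]
[282, 208, 20, 27, 228] [291.6 223. ]
[219, 210, 19, 7, 62] [228.1 213.3]
[333, 210, 16, 12, 164] [340.5 215.5]
[249, 212, 9, 14, 102] [252.4 218.9]
[245, 227, 16, 6, 61] [252.7 229.7]
[368, 231, 11, 13, 116] [373.2 237. ]
[237, 232, 9, 12, 86] [240.9 238.1]
[279, 233, 16, 8, 72] [286.3 237.5]
[277, 236, 105, 74, 2302] [332.9 274.4]
[309, 243, 30, 17, 348] [323.3 251.1]
[233, 245, 17, 7, 61] [241.3 248.7]
[345, 259, 19, 11, 141] [354.1 264.1]
[293, 261, 26, 15, 264] [305.6 267.7]
[324, 273, 28, 21, 292] [337.6 282.7]
small [ 0.6734 -0.0611  0.0224] 0.0023 [ 0.6777 -0.0609  0.00
[... 709 characters left out ...]
 0.4227 -0.2783  0.005 ]
pocket [ 0.4269 -0.3659  0.0154] 0.0002 [ 0.4276 -0.369   0.005 ] [ 0.425  -0.3582  0.04  ] [ 0.4375 -0.3592  0.005 ]
ring [0.446  0.0539 0.0078] 0.0019 [0.4455 0.0546 0.005 ] [0.4423 0.0522 0.04  ] [0.4497 0.0573 0.005 ]
black [0.6658 0.0503 0.0074] 0.0033 [0.6651 0.0515 0.005 ] [0.6551 0.0492 0.04  ] [0.6708 0.053  0.005 ]
[[20.0, -0.13], [35.0, 0.04], [50.0, -0.04], [65.0, 0.0], [80.0, 0.05], [95.0, -0.03], [210.0, 0.1], [225.0, 0.11], [240.0, -0.05], [255.0, -0.06], [270.0, 0.01], [285.0, -0.01], [300.0, 0.04], [315.0, 0.15], [380.0, 0.05], [395.0, -0.12], [410.0, 0.03], [425.0, -0.07], [440.0, -0.08], [455.0, 0.02], [470.0, -0.01], [485.0, -0.03], [500.0, 0.02]]
```

View pics/trayz.png

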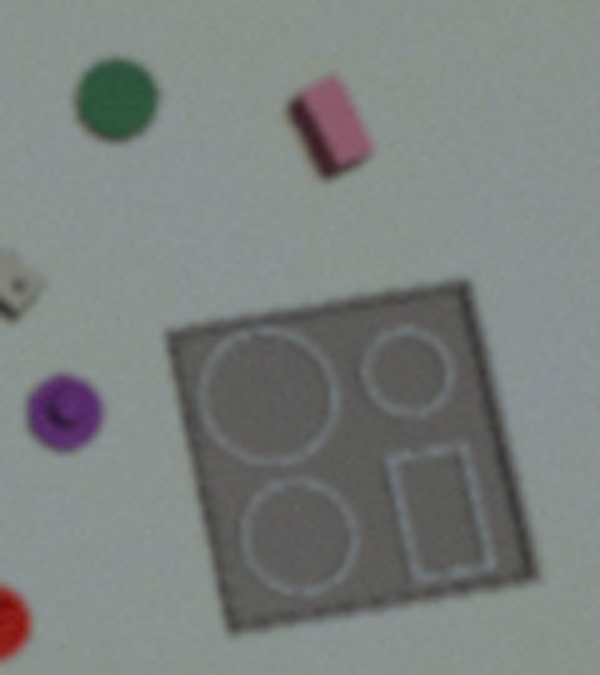

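```bash
python3 - <<'E' | tail -12
from tri import *
crop(t,285,170,315,200,20,"pics/blk.png")
for n,u,v,z in [("large",223,185.5,.012),("largeK",221.7,183.2,.036),("med",281,226.5,.012),("medK",282,225.8,.036),("small",281,150.2,.012),("smallK",280.9,147.1,.038),("ring",241.3,225,.012),("sqK",263.3,185,.036)]:
    print(n,onz(t,u,v,z).round(4))
a=onz(t,(361.5)/3.4-.5+190,(168.5)/3.4-.5+130,.04);b=onz(t,387.5/3.4-.5+190,193.5/3.4-.5+130,.04)
print("block",(a+b)/2,np.degrees(np.arctan2(*(a-b)[1::-1])))
E
```

```text
pocket [ 0.4269 -0.3659  0.0154] 0.0002 [ 0.4276 -0.369   0.005 ] [ 0.425  -0.3582  0.04  ] [ 0.4375 -0.3592  0.005 ]
ring [0.446  0.0539 0.0078] 0.0019 [0.4455 0.0546 0.005 ] [0.4423 0.0522 0.04  ] [0.4497 0.0573 0.005 ]
black [0.6658 0.0503 0.0074] 0.0033 [0.6651 0.0515 0.005 ] [0.6551 0.0492 0.04  ] [0.6708 0.053  0.005 ]
large [0.5591 0.1097 0.012 ]
largeK [0.5612 0.1108 0.036 ]
med [ 0.4399 -0.0612  0.012 ]
medK [ 0.4398 -0.0631  0.036 ]
small [ 0.6676 -0.061   0.012 ]
smallK [ 0.6694 -0.0598  0.038 ]
ring [0.4431 0.0535 0.012 ]
sqK [ 0.5567 -0.0094  0.036 ]
block [ 0.56319481 -0.11337599  0.04      ] 45.44066673360848
```

View pics/blk.png

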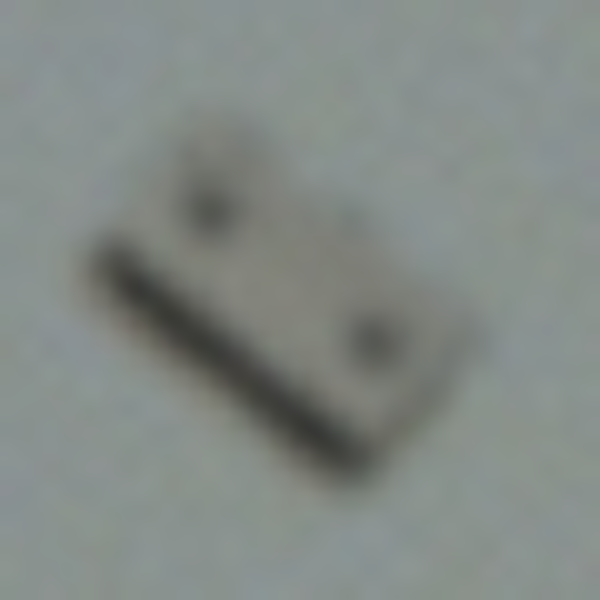

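Candidates, top-view pixels: large foot (222,184), medium (282,226), small (281,149), block (299,185). Look-alikes to avoid are the square foot (264,186), ring (241,225), purple foot (312,212), red foot (298,254) and pink block (366,155). The close crops above confirm these choices: three grey round plates with dark knobs, and one grey oblong with two spots. In the tray, the large cup is at (354,208), small at (381,204), medium at (360,237) and the pocket at (388,232).

```bash
cat > act.py <<'E'
from h import *
c=np.array([.4611,-.3201]);th=np.radians(10.1);ax=np.array([np.cos(th),np.sin(th)]);ay=np.array([-np.sin(th),np.cos(th)])
N={"L":c+.041*ax+.041*ay,"M":c-.041*ax+.041*ay,"S":c+.041*ax-.041*ay,"P":c-.041*ax-.041*ay}
def quat(phi):
    p=np.radians(phi);y=np.array([np.cos(p),np.sin(p),0]);z=np.array([0,0,-1.]);x=np.cross(y,z)
    return R.from_matrix(np.c_[x,y,z]).as_quat()
def st():
    s=ctrl.read_state();print("t%.1f"%s["time"],np.round(s["tcp_pos"],4),"w%.3f"%s["grip_width"],"F",np.round(s["force"],1));return s
def pick(xy,phi,zg,opening=.6,zu=.15):
    effector.move_gripper(opening)
    ctrl.move_pose([*xy,zu],quat(phi)); 
    ctrl.move_linear([*xy,zg+.05],v=.2)
    hit=ctrl.move_linear([*xy,zg],v=.06,guard=10); print("hit",hit); st()
    if hit: return False
    effector.move_gripper(0.0); st(); return True
def place(xy,phi,zg,zu=.15,rel=.5):
    ctrl.move_pose([*xy,zu],quat(phi)); lower(xy,zg)
    
def lower(xy,zg):
    ctrl.move_linear([*xy,zg+.02],v=.15)
    print("touch",ctrl.move_linear([*xy,zg-.002],v=.02,guard=5)); st()
def release(opening=.5,zu=.15):
    effector.move_gripper(opening); p=ctrl.read_state()["tcp_pos"]
    ctrl.move_linear([p[0],p[1],p[2]+.05],v=.1); ctrl.move_linear([p[0],p[1],zu],v=.2); st()
def pic(k):
    f=imaging.grab_frame("top"); g=imaging.grab_frame("side")
    crop(f,190,130,420,265,3.4,f"pics/t{k}.png"); crop(g,210,160,400,310,4,f"pics/s{k}.png"); return f,g
E
python3 - <<'E'
from act import *
print({k:v.round(4).tolist() for k,v in N.items()})
for n,p in [("med",(.44,-.062)),("lg",(.5605,.1105)),("sm",(.669,-.060)),("blk",(.563,-.113))]+[(k,N[k]) for k in "LMSP"]:
    print(n,{ph:planner.ik([*p,.03],quat(ph)) is not None for ph in (-100,-80,-45,0,45,100,135)})
E
```

```text
{'L': [0.4943, -0.2725], 'M': [0.4135, -0.2869], 'S': [0.5087, -0.3533], 'P': [0.4279, -0.3677]}
med {-100: True, -80: True, -45: True, 0: True, 45: True, 100: True, 135: True}
lg {-100: True, -80: True, -45: True, 0: True, 45: True, 100: True, 135: True}
sm {-100: True, -80: True, -45: True, 0: True, 45: True, 100: True, 135: True}
blk {-100: True, -80: True, -45: True, 0: True, 45: True, 100: True, 135: True}
L {-100: True, -80: True, -45: True, 0: True, 45: True, 100: True, 135: True}
M {-100: True, -80: True, -45: True, 0: True, 45: True, 100: True, 135: True}
S {-100: True, -80: True, -45: True, 0: True, 45: True, 100: True, 135: True}
P {-100: True, -80: True, -45: True, 0: True, 45: True, 100: True, 135: True}
```

Run:
```python
from act import *
if pick((.4400,-.0622),-80,.022):
    ctrl.move_linear([.44,-.0622,.12],v=.12); st(); pic("m1")
```

```text
hit False
t4.4 [ 0.44   -0.0623  0.0221] w0.598 F [-0.5  0.1 -0.2]
t4.8 [ 0.4403 -0.0623  0.0225] w0.209 F [-0.2  0.1  6.3]
t5.7 [ 0.4394 -0.0621  0.1195] w0.213 F [ 0.7 -0.2 -1.4]
```

View pics/sm1.png

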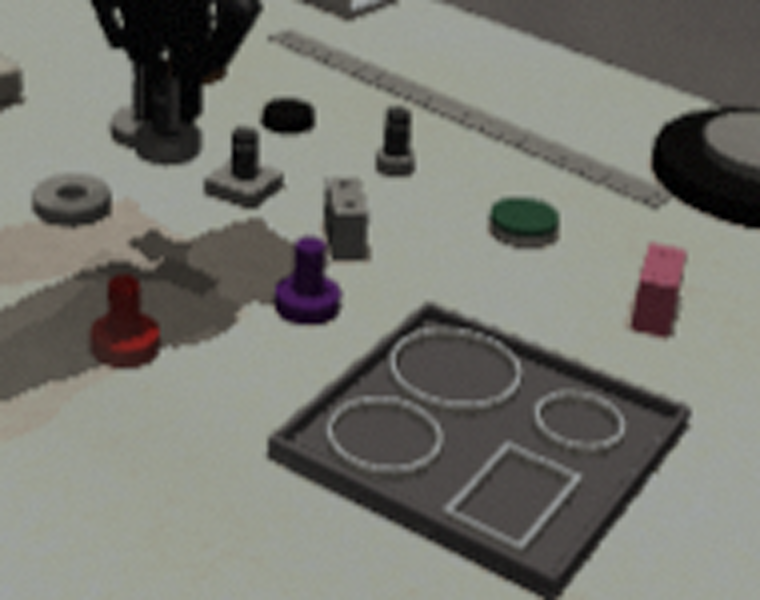

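The side crop shows the medium foot held upright at about (165,140), and everything else is undisturbed. Next I hover it over the medium cup and check.

Run:
```python
from act import *
x,y=N["M"]
ctrl.move_pose([x,y,.12],quat(-80)); ctrl.move_linear([x,y,.055],v=.15); st(); pic("m2")
```

```text
t7.3 [ 0.4142 -0.2858  0.0551] w0.213 F [-0.3  0.  -1.3]
```

View pics/sm2.png

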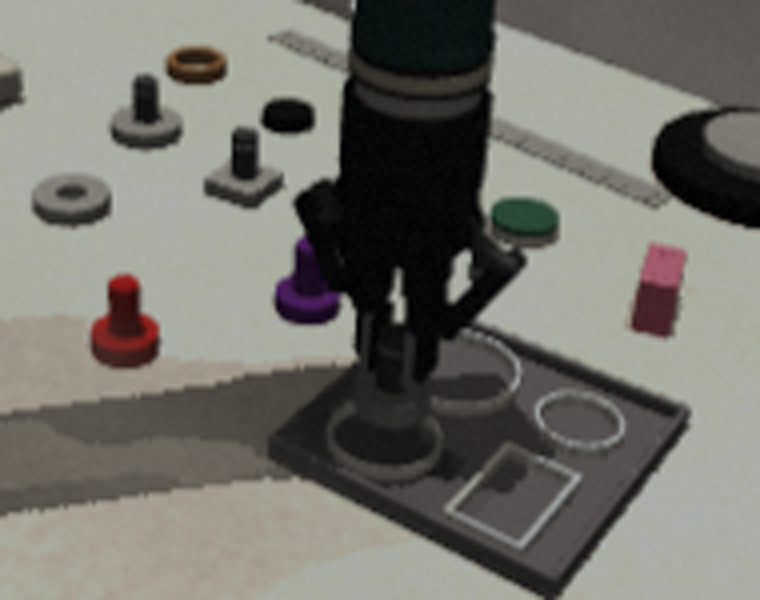

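View pics/tm2.png

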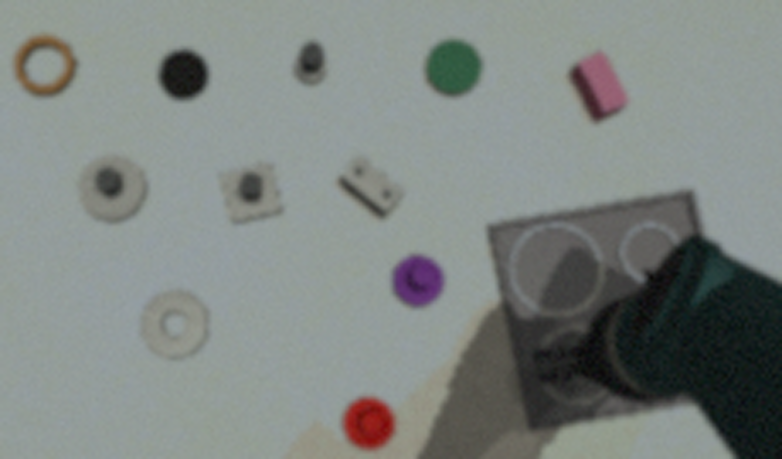

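Run:
```python
from h import *; import pickle
s=pickle.load(open("fs.pkl","rb"))["side"]
def z(P): u,v=proj(s,P); return round((u+.5-210)*4-.5,1),round((v+.5-160)*4-.5,1)
print("foot disc mid",z([.4142,-.2858,.040]),"cup rim ctr",z([.4135,-.2869,.013]),"x+5mm",z([.4185,-.2869,.013]),"y+5mm",z([.4135,-.2819,.013]))
print("foot lowered",z([.4142,-.2858,.012]))
```

```text
foot disc mid (np.float64(388.0), np.float64(395.7)) cup rim ctr (np.float64(385.3), np.float64(435.2)) x+5mm (np.float64(391.2), np.float64(431.5)) y+5mm (np.float64(378.8), np.float64(431.0))
foot lowered (np.float64(384.6), np.float64(435.1))
```

```bash
python3 -c "
import cv2
a=cv2.imread('pics/sm2.png')[310:490,300:470]
cv2.imwrite('pics/sm2z.png',cv2.convertScaleAbs(cv2.resize(a,None,fx=3.3,fy=3.3),alpha=1.6))"
```

```text
(no output)
```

View pics/sm2z.png

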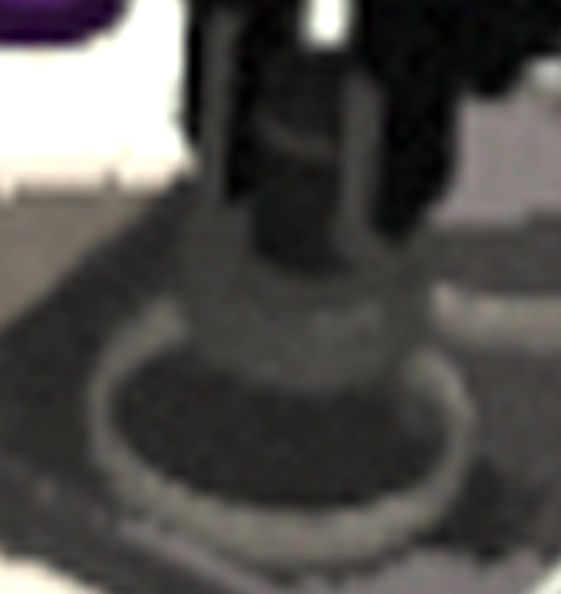

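The foot sits about 2 mm off the cup axis in the side view (disc centre x≈393, ring centre x≈385). I make a small correction and lower.

Run:
```python
from act import *
xy=(.4120,-.2855)
ctrl.move_linear([*xy,.050],v=.05); lower(xy,.027);
```

```text
touch True
t8.8 [ 0.4119 -0.2854  0.0276] w0.219 F [-0.6  0.3  5.6]
```

Run:
```python
from act import *
release(.45)
ctrl.move_pose([.5605,.1105,.15],quat(-80)); 
pic("m3")
```

```text
t10.3 [ 0.4108 -0.2847  0.1494] w0.452 F [0.  0.6 0.7]
```

View pics/tm3.png

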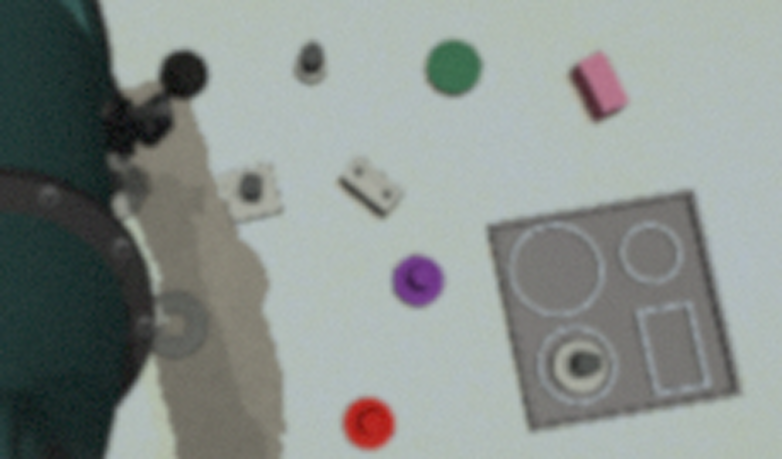

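View pics/sm3.png

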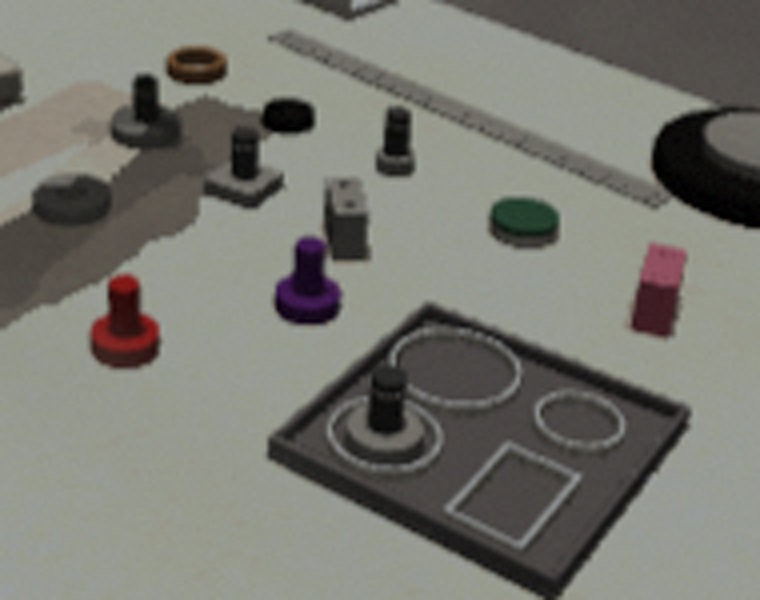

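Medium foot now lies centred in its cup: top crop disc (580,364) against ring (577,366). Next the large foot.

Run:
```python
from act import *
p=(.5602,.1103)
if pick(p,-80,.024):
    ctrl.move_linear([*p,.15],v=.15); st()
    x,y=N["L"]+[-.001,.0015]
    ctrl.move_pose([x,y,.12],quat(-80)); ctrl.move_linear([x,y,.06],v=.15); st(); pic("l2")
```

```text
hit False
t14.0 [0.5604 0.1103 0.0241] w0.599 F [ 0.3 -0.1  0.8]
t14.4 [0.5605 0.1104 0.0246] w0.213 F [-0.7  1.2  5. ]
t15.4 [0.5592 0.1101 0.149 ] w0.218 F [-0.  -0.6 -4.4]
t17.4 [ 0.494  -0.2703  0.0601] w0.210 F [-0.3  0.1 -2.9]
```

View pics/sl2.png

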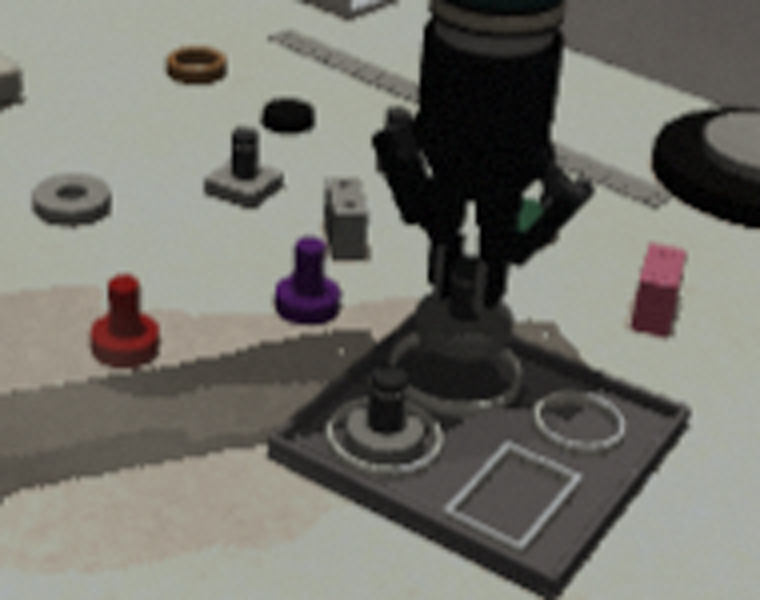

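Large foot is held upright over its cup, about 2 mm right of centre in the side view (disc x≈463, ring x≈456). I correct and lower.

Run:
```python
from act import *
xy=(.4922,-.2693)
ctrl.move_linear([*xy,.055],v=.05); lower(xy,.0295)
```

```text
touch True
t18.9 [ 0.492  -0.2692  0.0296] w0.209 F [ 0.1 -0.5  4.5]
```

Run:
```python
from act import *
release(.45)
p=(.6683,-.0605)
ctrl.move_pose([.60,.0,.15],quat(-80)); pic("l3")
if pick(p,-80,.024):
    ctrl.move_linear([*p,.15],v=.15); st()
    x,y=N["S"]+[-.0025,.0025]
    ctrl.move_pose([x,y,.12],quat(-80)); ctrl.move_linear([x,y,.06],v=.15); st(); pic("sm2_")
```

```text
t20.4 [ 0.4904 -0.2684  0.1495] w0.452 F [-0.3  0.3 -1.1]
hit False
t23.9 [ 0.6687 -0.0606  0.0243] w0.598 F [ 0.4 -0.   0.5]
t24.3 [ 0.6687 -0.0606  0.0246] w0.207 F [-1.4  0.2  3.4]
t25.3 [ 0.6673 -0.0604  0.1489] w0.215 F [ 0.   0.5 -1. ]
t27.1 [ 0.5071 -0.3501  0.06  ] w0.214 F [-0.1 -0.8 -1.1]
```

View pics/tl3.png

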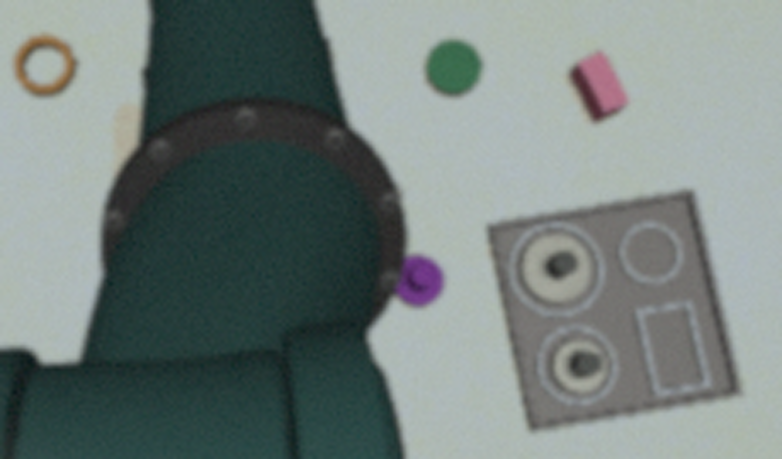

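View pics/ssm2_.png

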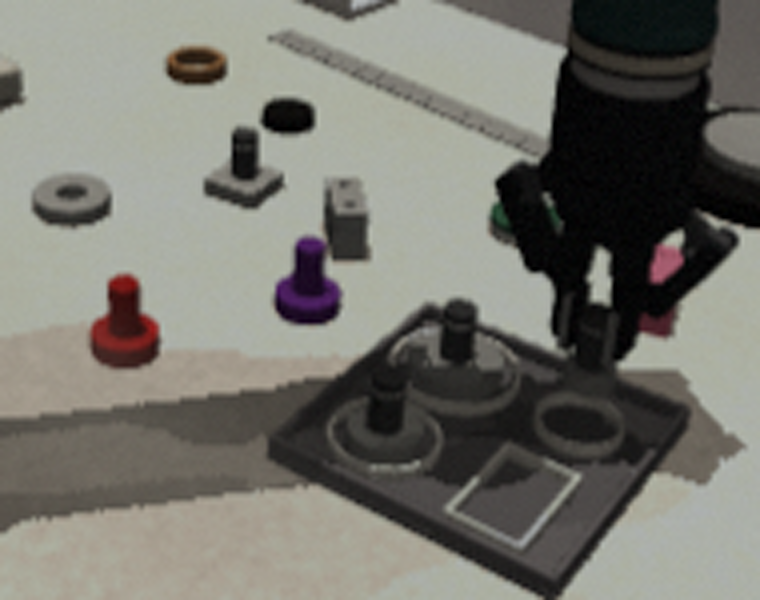

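Run:
```python
from h import *; import pickle
s=pickle.load(open("fs.pkl","rb"))["side"]
def z(P): u,v=proj(s,P); return round((u+.5-210)*4-.5,1),round((v+.5-160)*4-.5,1)
print(z([.5071,-.3501,.043]),z([.5071,-.3501,.012]))
import cv2
a=cv2.imread('pics/ssm2_.png')[290:470,510:680]
cv2.imwrite('pics/ss2z.png',cv2.convertScaleAbs(cv2.resize(a,None,fx=3.3,fy=3.3),alpha=1.7))
```

```text
(np.float64(582.1), np.float64(378.4)) (np.float64(575.1), np.float64(421.8))
```

View pics/ss2z.png

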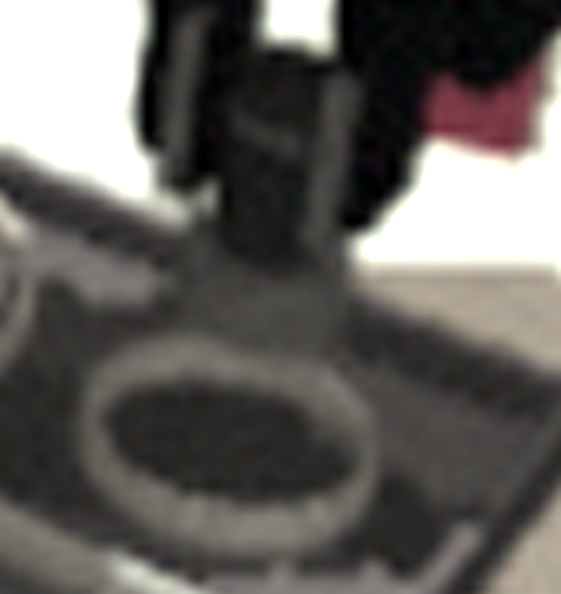

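Large foot is centred in its cup. The small foot is upright over its own; allowing for the descent, it is about 2 mm off (590→583 against ring 580). Correct and lower.

Run:
```python
from act import *
xy=(.5060,-.3490)
ctrl.move_linear([*xy,.055],v=.05); lower(xy,.0295)
```

```text
touch True
t28.6 [ 0.5058 -0.3489  0.0295] w0.214 F [-0.  -0.2  4.9]
```

Run:
```python
from act import *
release(.45)
ctrl.move_pose([.46,-.16,.2],quat(-80)); ctrl.move_pose([.45,.1,.25],quat(-60))
f,g=pic("s3")
crop(f,280,165,320,205,15,"pics/blk2.png")
x=280+(np.array([0,1])) 
a=onz(f,295.1,179.8,.04);b=onz(f,303.4,186.5,.04)
print((a+b)/2,np.linalg.norm(a-b),np.degrees(np.arctan2(*(a-b)[1::-1])))
# edge of dark stripe upper boundary
a=onz(f,285+115/20-.5,170+245/20-.5,.04);b=onz(f,285+365/20-.5,170+455/20-.5,.04)
print(np.degrees(np.arctan2(*(a-b)[1::-1])),np.linalg.norm(a-b))
```

```text
t30.1 [ 0.5045 -0.3481  0.1496] w0.450 F [0.1 1.7 0.3]
[ 0.56197402 -0.11223279  0.04      ] 0.030506613844985615 50.50084610194069
49.45948850604508 0.04662413572967438
```

View pics/ts3.png

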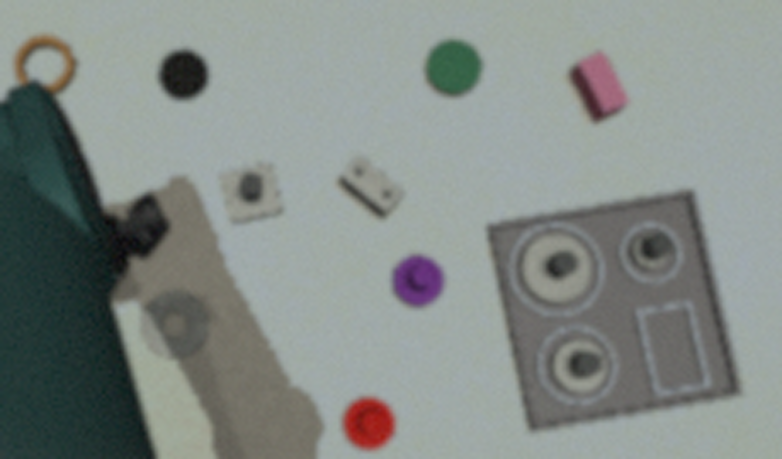

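View pics/blk2.png

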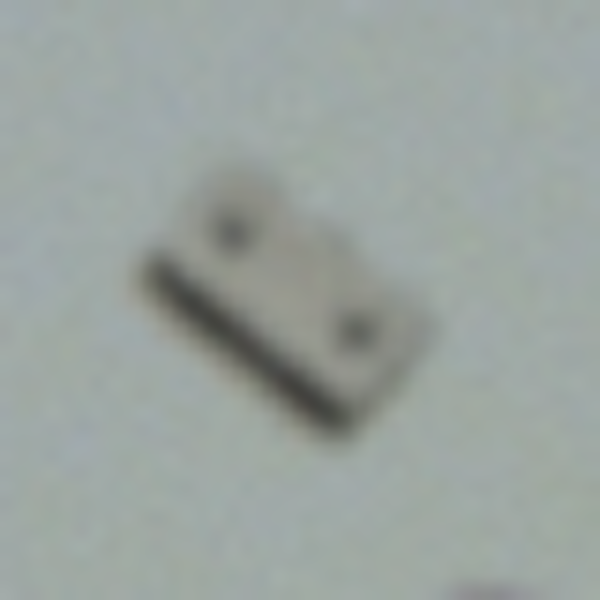

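All three feet lie centred in their cups. The block is at about (.562,-.112) with its long axis near 50°.

Run:
```python
from act import *
p=(.562,-.112)
if pick(p,-40,.016,opening=.65):
    ctrl.move_linear([*p,.12],v=.12); st(); pic("b1")
    x,y=N["P"]+[-.002,.003]
    ctrl.move_pose([x,y,.13],quat(-80)); ctrl.move_linear([x,y,.065],v=.1); st(); pic("b2")
```

```text
hit False
t35.0 [ 0.5622 -0.112   0.0161] w0.650 F [-0.5  0.3 -0.5]
t35.3 [ 0.5624 -0.1121  0.0166] w0.263 F [-0.   0.8  4.7]
t36.4 [ 0.5612 -0.1119  0.1192] w0.264 F [-0.3 -0.5 -4.2]
t38.4 [ 0.4264 -0.3648  0.0652] w0.268 F [-0.   0.4 -3.4]
```

View pics/sb2.png

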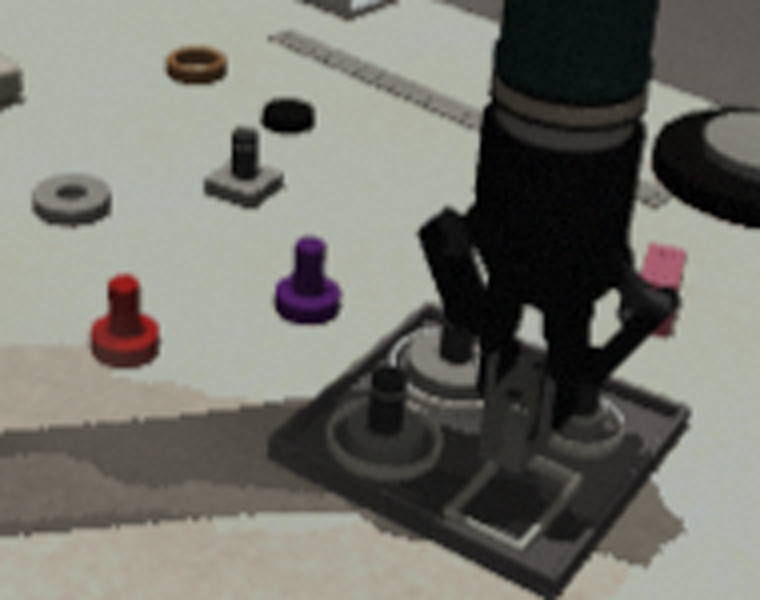

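View pics/tb2.png

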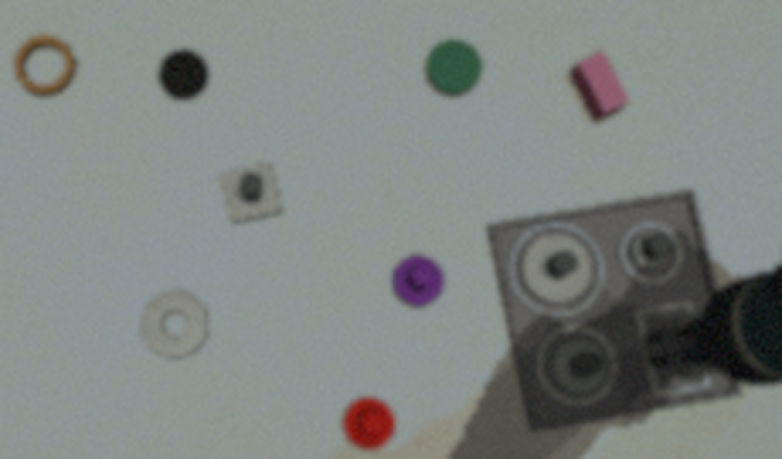

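Run:
```python
from h import *; import pickle
s=pickle.load(open("fs.pkl","rb"))["side"]
def z(P): u,v=proj(s,P); return round((u+.5-210)*4-.5-420,1)*3.3,round((v+.5-160)*4-.5-340,1)*3.3
th=np.radians(10.1);X=np.array([np.cos(th),np.sin(th)])*.025;Y=np.array([-np.sin(th),np.cos(th)])*.012
for b in (.049,.005):
  print("base",b,[np.round(z([*(np.array([.4264,-.3648])+i*X+j*Y),b])).tolist() for i,j in((-1,1),(-1,-1),(1,-1))])
print("pocket ctr rim",z([.4279-.0005,-.3677+.001,.013]))
import cv2
a=cv2.imread('pics/sb2.png')[340:560,420:620]
cv2.imwrite('pics/sb2z.png',cv2.convertScaleAbs(cv2.resize(a,None,fx=3.3,fy=3.3)[:600],alpha=2))
cv2.imwrite('pics/sb2z.png',cv2.convertScaleAbs(cv2.resize(a,None,fx=2.7,fy=2.7),alpha=2))
```

```text
base 0.049 [[176.0, 387.0], [313.0, 450.0], [457.0, 291.0]]
base 0.005 [[149.0, 600.0], [283.0, 666.0], [425.0, 501.0]]
pocket ctr rim (np.float64(307.22999999999996), np.float64(515.4599999999999))
```

View pics/sb2z.png

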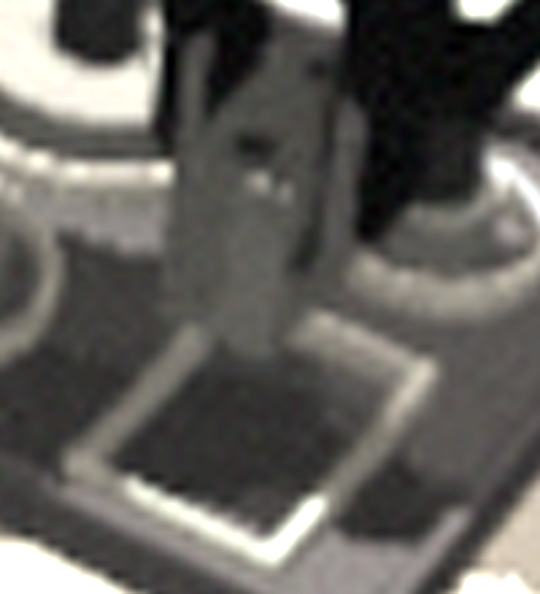

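The block hangs upright and roughly parallel to the pocket. It is about 3 mm too far in +x in the side view, in line with the offset seen with the feet. Correct and lower.

Run:
```python
from act import *
xy=(.4241,-.3643)
ctrl.move_linear([*xy,.055],v=.05); lower(xy,.0215); pic("b3")
```

```text
touch True
t40.0 [ 0.424  -0.3642  0.0216] w0.265 F [-0.4  0.1  5.4]
```

View pics/sb3.png

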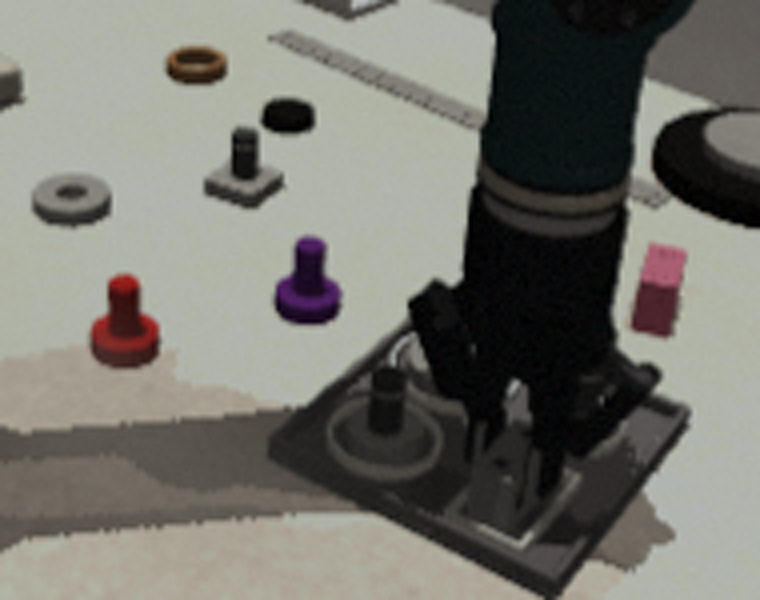

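Run:
```python
from act import *
release(.45)
ctrl.move_pose([.46,-.10,.2],quat(-80)); ctrl.move_pose([.40,.25,.3],quat(-60)); ctrl.hold(.5); st()
f,g=pic("e")
crop(f,325,180,415,260,6,"pics/e_t.png")
```

```text
t41.6 [ 0.4224 -0.3629  0.1493] w0.448 F [-0.6  0.6 -0.2]
t44.5 [0.4001 0.2499 0.3   ] w0.452 F [-0.7 -0.3 -0.4]
```

View pics/e_t.png

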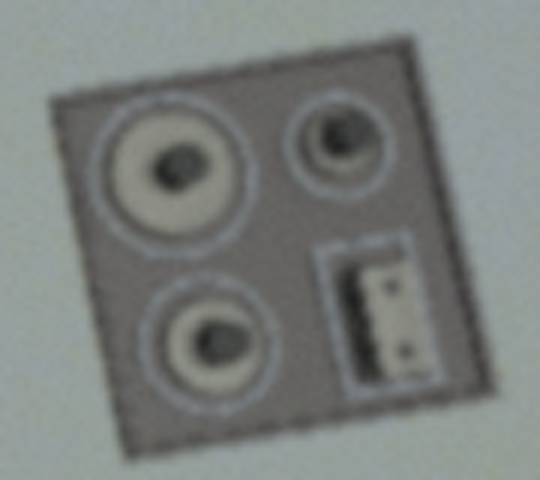

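View pics/se.png

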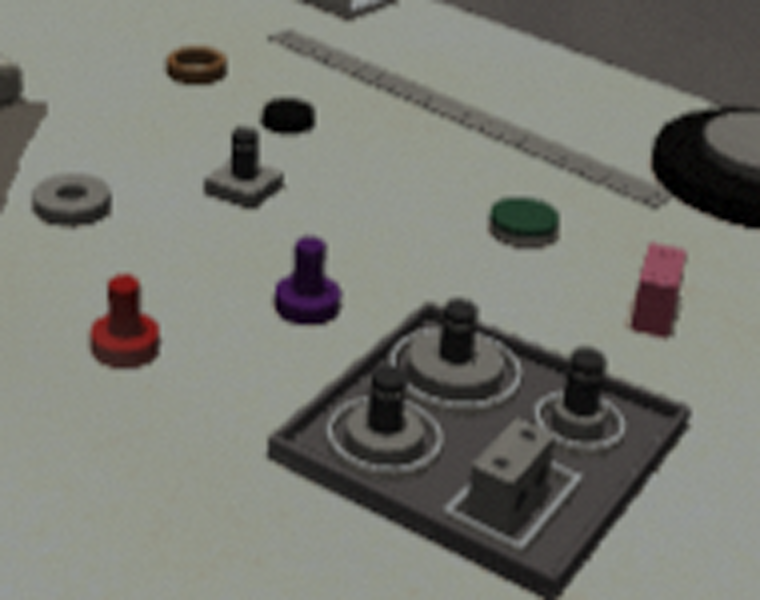

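View pics/te.png

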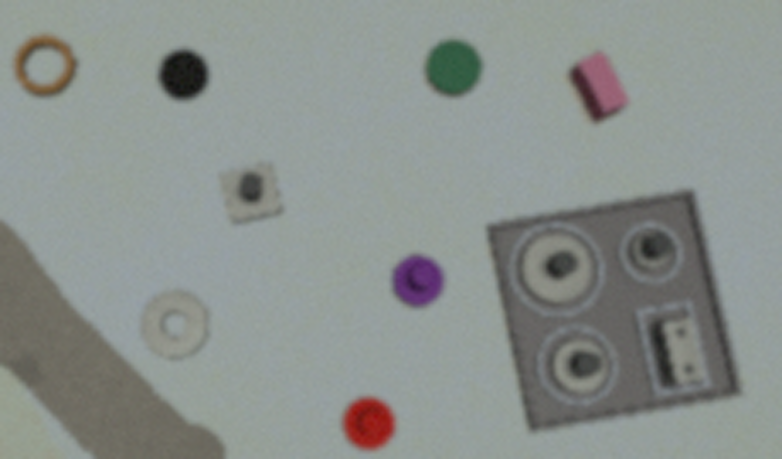

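Run:
```python
from act import *
f=imaging.grab_frame("top")
def w(U,V,z): return onz(f,(U+.5)/6-.5+325,(V+.5)/6-.5+180,z)[:2]
b=(w(393,285,.045)+w(405,350,.045))/2
p=w(380,314,.013)
print("block",b.round(4),"pocket",p.round(4),"d",np.linalg.norm(b-p).round(4))
for n,a,c in (("L",(175,173),(174,175)),("M",(215,345),(210,344)),("S",(340,142),(339,145))):
    A=w(*a,.019);C=w(*c,.013);print(n,np.linalg.norm(A-C).round(4))
s=ctrl.read_state();print(s["time"],np.abs(s["joint_vel"]).max())
job.hand_in()
```

```text
block [ 0.4234 -0.3642] pocket [ 0.4272 -0.3655] d 0.0041
L 0.0009
M 0.0012
S 0.0014
44.6667 0.001395904475264549
the job is handed in; nothing more can be done
```

All four pieces of the kit are in the tray, and the job was handed in at about 45 s of the 101 s allowed. Each of the three feet was gripped by its knob, lowered until it touched the tray floor, and released in the cup of its size. The block was set down the same way in the oblong pocket.

**Final position, top camera:**

| Piece | Distance from its nest's centre | Limit |
|---|---|---|
| Large foot | about 1 mm | 11 mm |
| Medium foot | about 1 mm | 11 mm |
| Small foot | about 1.5 mm | 11 mm |
| Block | about 4 mm | 13.5 mm |

All four look upright and on the floor in both views. Each piece touched down within 0.1 mm of the height expected for the tray floor. The square foot and the steel ring are where they were at the start.

**One disagreement:** held pieces appeared 2–4 mm off from where the arm's own position put them in the side view. I corrected for this by eye before each placing. The final distances come from pixel positions I picked out in a top-camera picture at about 3 mm per pixel, so they are only good to a couple of millimetres.

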